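# Hang the parts strainers nested on one hook, largest first

## Task

Hang the three drained parts strainers by the holes in their handles on the hook of the grey bench upright: the largest first, then the medium, then the small, open fronts outward so that each nests in the one before, each pushed fully home along the hook until it meets the washer or the handle behind it. The hook's height on the upright gets changed from day to day, so feel for it, and push gently: the clamped hook takes no more than about 30 N. Leave everything else on the bench where it lies.

Things in the scene. Friction and masses are not known exactly. Their poses are not given: they have to be found in the camera images.
- stand: grey steel upright with the hook, fixed, turned at random. Hook: straight round prong, 8 mm diameter, 66 mm long, square-cut free end, rising 8 degrees towards it from a 17 mm washer at its root. Its height is set by hand and not measured: root 235 to 260 mm above the bench. Origin: on the bench below the root; x level, from free end to post (post front at x = 52 mm, top 262 high)
- rack: grey drip tray, 220 x 160 mm, fixed, with three slots of steel wire hoops (60 mm high, 77 mm wide) one behind another along its x, 68 mm apart; the strainers stand in them 6 mm above the bench, lined up with the rack, 3 mm play front and back, open fronts to the rack's -x. Which is in which slot varies. Origin under its middle
- large: large parts strainer, upright in a rack slot: perforated metal pan 130 mm wide (y), 100 tall (z), 34 deep (x), walls 3, open front at x = -9, back at +25 mm. Red handle on top, 18 thick (x), 24 wide (y), z = 100 to 156; above it a steel tab 6 thick, 24 wide, to z = 182. Origin: underside, straight below the eye; x from open front to back, z up. About 240 g
- large_eye (a point): centre of the hanging hole (10 mm bore, axis along x, in the 6 mm tab), 170 mm straight above the large strainer's origin; axes as the strainer. Home is 3 mm before the root along the prong, tab on the washer. In line with the prong (top leaned 8 degrees to the post) the hole has 1 mm play all round, upright only 0.5 mm up and down
- medium: medium parts strainer, upright in a rack slot: perforated metal pan 110 mm wide (y), 80 tall (z), 34 deep (x), walls 3, open front at x = -9, back at +25 mm. Red handle on top, 18 thick (x), 24 wide (y), z = 80 to 149; above it a steel tab 6 thick, 24 wide, to z = 175. Origin: underside, straight below the eye; x from open front to back, z up. About 180 g
- medium_eye (a point): centre of the hanging hole (10 mm bore, axis along x, in the 6 mm tab), 163 mm straight above the medium strainer's origin; axes as the strainer. Home is 21 mm before the root, handle on the large handle. In line with the prong (top leaned 8 degrees to the post) the hole has 1 mm play all round, upright only 0.5 mm up and down
- small: small parts strainer, upright in a rack slot: perforated metal pan 90 mm wide (y), 60 tall (z), 34 deep (x), walls 3, open front at x = -9, back at +25 mm. Red handle on top, 18 thick (x), 24 wide (y), z = 60 to 142; above it a steel tab 6 thick, 24 wide, to z = 168. Origin: underside, straight below the eye; x from open front to back, z up. About 130 g
- small_eye (a point): centre of the hanging hole (10 mm bore, axis along x, in the 6 mm tab), 156 mm straight above the small strainer's origin; axes as the strainer. Home is 39 mm before the root, handle on the medium handle. In line with the prong (top leaned 8 degrees to the post) the hole has 1 mm play all round, upright only 0.5 mm up and down
- socket_case: bystander: silver socket set case with a button latch, 170 x 260 x 53 mm, lying on the right; origin under its middle
- funnel: bystander: red plastic funnel standing on its mouth, 110 mm across, 115 mm tall; origin under its middle
- end_cap: bystander: white PVC end cap, 62 mm across, 34 mm tall; origin under its middle
- screwdriver: bystander: screwdriver, 200 mm long, lying along its x; origin under its middle
- hinge: bystander: aluminium bracket hinge, 104 x 40 x 10 mm, lying in the pull-out tray at the back left; origin under its middle
- door_handle: bystander: steel pull-type door handle, 150 mm long, 47 mm tall, standing on its two feet in the pull-out tray; origin under its middle
Things that resemble listed ones, but are neither listed nor needed, are in the scene too. What is shaped like the small but turquoise is not meant. Leave any orange look-alike of the large alone.

How it is judged:
On the way, in this order (a step that is already met when the one before it is completed fails the run):
1. the large strainer is on the hook, home against the washer (x of large_eye in the frame of stand between -0.009 and 0 m and y of large_eye in the frame of stand between -0.005 and 0.005 m and z of large_eye in the frame of stand between 0.228 and 0.275 m), for 0.2 s.
2. then the medium one is on the hook, home against the large one (all of step 1 and x of medium_eye in the frame of stand between -0.029 and 0 m and y of medium_eye in the frame of stand between -0.005 and 0.005 m and z of medium_eye in the frame of stand between 0.228 and 0.275 m), for 0.2 s.
3. then the small one is on the hook, home against the medium one (all of step 2 and x of small_eye in the frame of stand between -0.047 and 0 m and y of small_eye in the frame of stand between -0.005 and 0.005 m and z of small_eye in the frame of stand between 0.228 and 0.275 m), for 0.2 s.
At the end, for the whole second after the job is handed in: all three hang still on the hook, large, medium, small from the washer outwards, pushed home: the large eye no more than 6.5 mm before the root, the medium 25.5 mm, the small 45 mm, each within 5 mm sideways of the prong and at its height, handles within 0.25 rad of upright (x of large_eye in the frame of stand between -0.0065 and 0 m and y of large_eye in the frame of stand between -0.005 and 0.005 m and z of large_eye in the frame of stand between 0.228 and 0.275 m and x of medium_eye in the frame of stand between -0.0255 and 0 m and y of medium_eye in the frame of stand between -0.005 and 0.005 m and z of medium_eye in the frame of stand between 0.228 and 0.275 m and x of small_eye in the frame of stand between -0.045 and 0 m and y of small_eye in the frame of stand between -0.005 and 0.005 m and z of small_eye in the frame of stand between 0.228 and 0.275 m and angle between each of large, medium, small's own z axis and vertical below 0.25 rad and linear speed of each of large, medium, small below 0.06 m/s); the robot touches nothing.
It fails at once if the upright or its hook is loaded with over 30 N (contact force between stand and anything else above 30 N).
It fails at once if a bystander is pushed more than 20 mm from its place (distance of any of socket_case, funnel, end_cap, screwdriver, hinge, door_handle from where it was at the start of the episode above 0.02 m).
It also fails if it takes over 72 s, if anything falls off the work surface, if the arm or the gripper's body presses on something with over 40 N, if the wrist force passes 120 N, or if a joint passes its speed limit or range.

## Robot

A 6-joint arm with a two-finger parallel gripper is mounted at the origin on the work surface. World frame = base frame: x ahead of the robot, y to its left, z up, the work surface at z = 0. Lengths are in m, angles in rad, forces in N, time in s.
With the tool pointing down it reaches from about 0.275 to 0.85 m from the base axis. Payload 5.2 kg.
Tool frame: the origin (TCP) lies on the centre line of the jaws, within the pads' length; the fingertips stand 22 mm ahead of it and the grasp point (between the pads) lies 3 mm ahead of it; x points along the fingers, z is the direction in which the jaws open and shut, and the axes are right-handed (so a half turn about x gives the same grasp; the last joint's range is limited). The gripper opens to 85 mm and grips with 20 to 120 N. Pads are 22 mm wide; open, the fingers measure 114 mm over their backs; the gripper's body (76 mm by 85 mm) begins 54 mm behind the grasp point. The pads swing forward as they close: fully open they stand 13 mm farther back than shut.
Start: joints at [0.979, 0.259, 1.535, -0, 1.348, -0.203], TCP at [0.208, 0.509, 0.253] pointing down, gripper open.
Joint ranges: [-3.14, 3.14], [-0.91, 2.08], [0.19, 2.58], [-1.22, 4.36], [0.22, 2.71], [-3.12, 3.12]. Speed limits (rad/s): [2.57, 2.57, 3.14, 3.14, 3.14, 3.14].

## Interface

Orientations are given as a rotation vector (axis times angle).
In Python, from station import r, jaws, cams, ticket, status gives the robot as it stands. Calls block until the motion is done:
- r.move_to(position, orientation): joint-space move of the TCP to a pose.
- r.move_l(position, v=0.15, attitude=None, guard=None): straight line of the TCP; attitude=None keeps the orientation; v is the mean speed in m/s. With guard (N) it stops when the force on the tool has changed by that much, and returns True; else False.
- r.set_joints(angles): joint-space move.
- jaws.move_gripper(opening): finger opening in m; the grip force is fixed at half the most; returns when the fingers have stopped.
- r.dwell(seconds).
- r.ik(position, orientation): joint angles nearest the present ones, or None.
- cams.grab_frame(name): name is "side" or "top" or "wrist"; returns (picture, depth): 420x560x3 uint8, red, green, blue; 420x560 float32, m along the optical axis (not along the pixel's ray), 0 where there is no reading.
- cams.calibration(name): a dict with "fx", "fy", "cx", "cy" (pixels), "R" (3x3) and "t" (3): a world point X has camera coordinates R X + t. Camera axes: x right, y down, z forward; pixel columns grow to the right and rows downward; lengths in m; the calibration is good to about 2 mm. A picture is of the moment at which its call begins: read the wrist's pose just before it. calibration takes no time and is no camera call; for the wrist camera it gives the pose at the moment of the call.
A pose or a line that the arm cannot do raises r.PlanningError and nothing moves.
- ticket.sign_off(): hands the job in, once; it reports no verdict.
Readings, each from a call of its own:
- status.current_clock(): time.
- status.current_joints(): joint angles.
- status.current_joint_vel(): joint speeds.
- status.current_effort(): joint torques, N m.
- status.current_position(): TCP position.
- status.current_orientation(): TCP orientation.
- status.current_contact_force(): force on the tool from outside, world axes, zero at the start.
- status.current_wrist_torque(): the same for the moment, N m.
- status.current_grip_width(): finger opening in m.
Only numpy, scipy, OpenCV 4.12 (cv2) and the standard library are available. Lean on these libraries where they do the work, as an engineer would, in place of code of your own. Each camera call takes 0.05 s, during which the arm holds its last target.

## Working session

There is one attempt and no reset: what is moved stays moved. The work goes in short steps, each a Python script; the robot and the scene stay as the last script left them, time stands still between calls to the robot, and variables do not carry over. Pictures are saved under pics/ and viewed, and the job is handed in when it is done.

```bash
ls -la; mkdir -p pics
cat > h.py <<'E'
import numpy as np, cv2
from station import r,jaws,cams,ticket,status
def shot(n,f):
    c=cams.calibration(n); p,d=cams.grab_frame(n)
    cv2.imwrite(f'pics/{f}.png',p[:,:,::-1]); np.savez(f'pics/{f}.npz',p=p,d=d,**c); return p,d,c
def world(d,c):
    v,u=np.mgrid[:d.shape[0],:d.shape[1]]
    P=np.stack([(u-c['cx'])/c['fx']*d,(v-c['cy'])/c['fy']*d,d],-1)
    return (P-c['t'])@c['R']
def load(f):
    z=np.load(f'pics/{f}.npz'); return z['p'],z['d'],z
E
python3 - <<'E'
from h import *
for n in ['top','side','wrist']:
    p,d,c=shot(n,n+'0'); print(n,{k:np.round(c[k],3).tolist() for k in c}, (-c['R'].T@c['t']).round(3))
print(status.current_clock())
E
```

```text
total 12
drwxr-xr-x  3 agent agent 4096 Dec  7 13:54 .
drwxr-xr-x 23 root  root  4096 Dec  7 13:54 ..
drwxr-xr-x  2 agent agent 4096 Dec  7 13:54 pics
top {'fx': 389.705, 'fy': 389.705, 'cx': 285.499, 'cy': 209.01, 'R': [[0.005, -1.0, -0.002], [-0.994, -0.004, -0.106], [0.106, 0.002, -0.994]], 't': [-0.04, 0.508, 1.235]} [ 0.374 -0.04   1.282]
side {'fx': 507.904, 'fy': 507.904, 'cx': 264.221, 'cy': 208.487, 'R': [[0.731, -0.682, 0.011], [-0.331, -0.369, -0.868], [0.596, 0.631, -0.496]], 't': [-0.405, 0.278, 1.494]} [-0.503 -1.117  0.986]
wrist {'fx': 378.148, 'fy': 378.148, 'cx': 281.493, 'cy': 206.697, 'R': [[0.379, 0.926, -0.001], [0.884, -0.361, 0.295], [0.273, -0.113, -0.955]], 't': [-0.55, -0.038, 0.38]} [0.138 0.538 0.374]
0.15
```

View pics/top0.png

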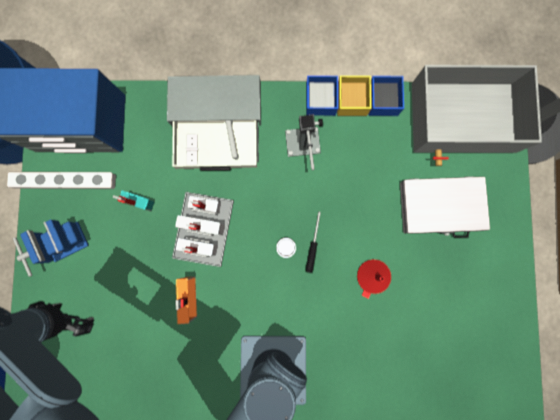

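View pics/side0.png

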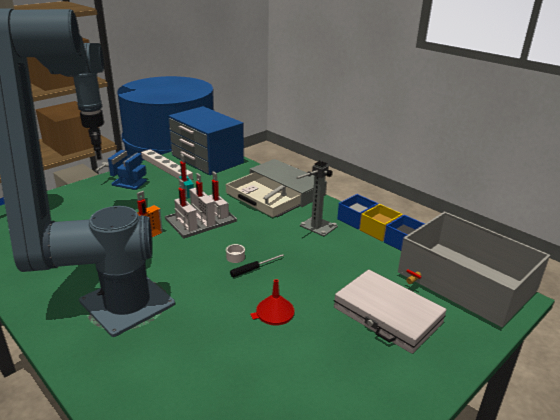

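View pics/wrist0.png

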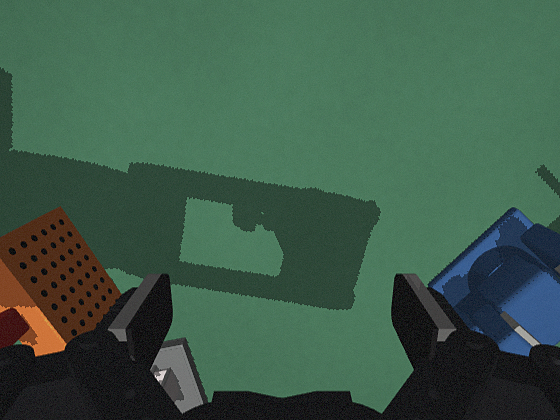

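The top view shows the rack around (203,230) with three strainers, and the stand around (305,140) with its hook pointing toward the robot. Next I'll zoom in and use the depth.

Run:
```python
from h import *
p,d,c=load('top0'); a=cv2.resize(p[180:280,160:250],None,fx=4,fy=4,interpolation=cv2.INTER_CUBIC); b=cv2.resize(p[100:190,270:340],None,fx=4.44,fy=4.44,interpolation=cv2.INTER_CUBIC)
h=max(a.shape[0],b.shape[0]); im=np.zeros((h,a.shape[1]+b.shape[1],3),np.uint8); im[:a.shape[0],:a.shape[1]]=a; im[:b.shape[0],a.shape[1]:]=b
cv2.imwrite('pics/z1.png',im[:,:,::-1])
p,d,c=load('side0'); cv2.imwrite('pics/z2.png',cv2.resize(p[140:245,160:345],None,fx=4.2,fy=4.2,interpolation=cv2.INTER_CUBIC)[:,:,::-1])
for n,(u0,u1,v0,v1) in {'top':(280,330,105,175),'side':(295,340,150,240)}.items():
    p,d,c=load(n+'0'); W=world(d,c)[v0:v1,u0:u1].reshape(-1,3); 
    for z0 in np.arange(0.2,0.3,.01):
        s=W[(W[:,2]>z0)&(W[:,2]<z0+.01)&(W[:,0]>.3)&(W[:,0]<.75)]
        if len(s): print(n,round(z0,2),len(s),s.min(0).round(3),s.max(0).round(3))
p,d,c=load('top0'); W=world(d,c)
red=(p[...,0]>110)&(p[...,1]<60)&(p[...,2]<60)
n,l,st,ce=cv2.connectedComponentsWithStats(red.astype(np.uint8))
for i in range(1,n):
    if st[i,4]>5: w=W[l==i]; print(ce[i].round(),st[i,4],np.median(w,0).round(3),w.min(0).round(3),w.max(0).round(3))
```

```text
top 0.2 1 [ 0.707 -0.107  0.204] [ 0.707 -0.107  0.204]
top 0.21 2 [ 0.701 -0.094  0.219] [ 0.722 -0.075  0.22 ]
top 0.22 16 [ 0.699 -0.128  0.222] [ 0.722 -0.075  0.229]
top 0.23 31 [ 0.654 -0.138  0.232] [ 0.733 -0.074  0.24 ]
top 0.24 126 [ 0.612 -0.137  0.24 ] [ 0.737 -0.074  0.25 ]
top 0.25 152 [ 0.589 -0.117  0.25 ] [ 0.743 -0.074  0.26 ]
top 0.26 121 [ 0.59  -0.111  0.26 ] [ 0.738 -0.079  0.267]
side 0.2 28 [ 0.702 -0.116  0.201] [ 0.738 -0.085  0.21 ]
side 0.21 23 [ 0.705 -0.115  0.21 ] [ 0.738 -0.081  0.22 ]
side 0.22 30 [ 0.697 -0.121  0.22 ] [ 0.737 -0.078  0.23 ]
side 0.23 48 [ 0.695 -0.146  0.23 ] [ 0.738 -0.076  0.24 ]
side 0.24 94 [ 0.618 -0.142  0.24 ] [ 0.745 -0.079  0.25 ]
side 0.25 83 [ 0.589 -0.143  0.25 ] [ 0.744 -0.082  0.26 ]
side 0.26 53 [ 0.59  -0.117  0.26 ] [ 0.74  -0.079  0.268]
[434. 158.] 7 [ 0.669 -0.513  0.065] [ 0.668 -0.533 -0.003] [ 0.689 -0.506  0.068]
[124. 200.] 6 [0.521 0.438 0.142] [0.517 0.435 0.14 ] [0.526 0.443 0.151]
[373. 276.] 821 [ 0.296 -0.314  0.031] [ 0.243 -0.371  0.006] [ 0.374 -0.04   1.282]
[183. 300.] 14 [0.234 0.254 0.152] [0.216 0.251 0.099] [0.236 0.267 0.157]
```

View pics/z1.png

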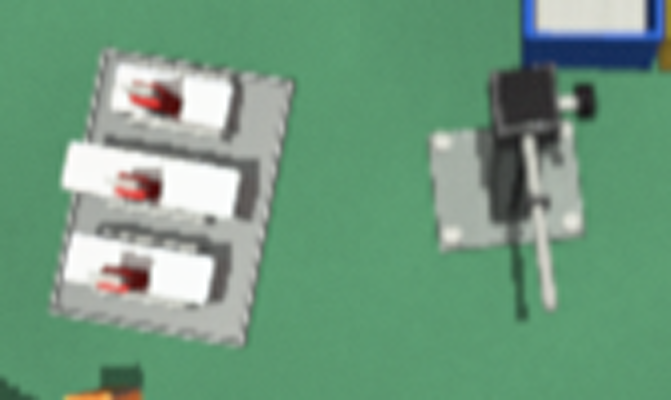

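View pics/z2.png

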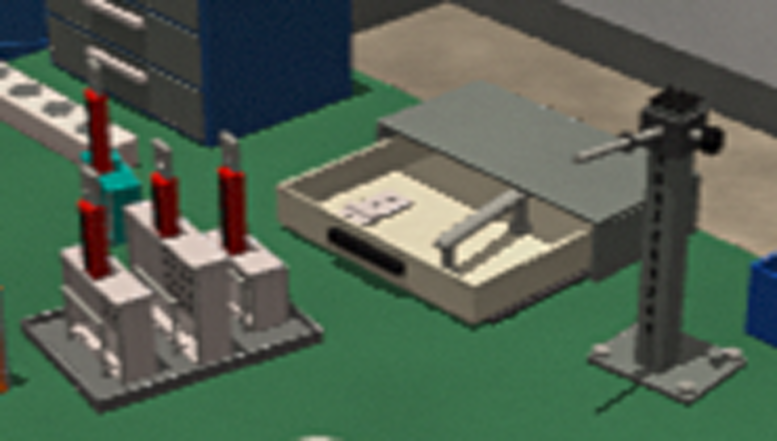

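The two crops show the medium strainer in the front slot, the large in the middle and the small in the rear slot. The open fronts face the robot, and the hook points at the robot with its clamp knob on the right. I'll take wrist close-ups of the rack and then the hook.

```bash
cat >> h.py <<'E'
from scipy.spatial.transform import Rotation as Ro
def down(yaw,tilt=0.0):
    # jaws along the y axis of a frame turned by yaw; tilt: top leans toward +x of that frame
    # tool x down; tool z = -frame y or +; see SG
    z=np.array([0,SG,0.]); x=np.array([0,0,-1.]); y=np.cross(z,x)
    M=np.stack([x,y,z],1)
    return (Ro.from_euler('z',yaw)*Ro.from_euler('y',tilt)*Ro.from_matrix(M)).as_rotvec()
SG=1
E
python3 - <<'E'
from h import *
import h
R=Ro.from_rotvec(status.current_orientation()).as_matrix(); print(R.round(3))
c=cams.calibration('wrist'); cam=-c['R'].T@c['t']; print('cam in tool',(R.T@(cam-status.current_position())).round(4))
off=(cam-status.current_position())
for s in (1,-1):
    h.SG=s; o=down(-0.15); print(s,(Ro.from_rotvec(o).as_matrix()@R.T@off).round(3), r.ik([0.4,.17,.33],o), r.ik([0.65,-.1,.25],o), r.ik([.65,-.1,.25],down(0,.14)))
E
```

```text
[[-0.001 -0.925  0.379]
 [-0.001  0.379  0.925]
 [-1.     0.    -0.001]]
cam in tool [-0.1215  0.0758  0.0002]
1 [-0.075  0.012  0.121] [ 1.44093616e-01  9.48242634e-04  1.64950652e+00  0.00000000e+00
  1.49113790e+00 -1.27670271e+00] [-0.3219361   0.45537625  1.25638768  0.          1.42982873 -1.74273243] [-0.30078633  0.54359507  1.12170119 -0.04138632  1.61005378 -1.87043694]
-1 [ 0.075 -0.012  0.121] [ 1.44093616e-01  9.48242634e-04  1.64950652e+00 -4.44089210e-16
  1.49113790e+00  1.86488994e+00] [-3.21936101e-01  4.55376247e-01  1.25638768e+00 -4.44089210e-16
  1.42982873e+00  1.39886023e+00] [-0.30078633  0.54359507  1.12170119 -0.04138632  1.61005378  1.27115572]
```

Run:
```python
from h import *
p,d,c=load('top0'); W=world(d,c); print(W[232,230],W[262,176],W[195,188])
t=status.current_clock()
r.move_to([0.42,0.22,0.40],down(-0.15)); print(status.current_clock()-t)
shot('wrist','w1')
t=status.current_clock()
r.move_to([0.62,-0.10,0.40],down(-0.05)); print(status.current_clock()-t)
shot('wrist','w2')
```

```text
[ 0.43389933  0.14471759 -0.00138042] [3.35249754e-01 3.18737609e-01 2.82905031e-04] [0.55480081 0.28424715 0.00881819]
1.4417
1.4082999999999999
```

View pics/w1.png

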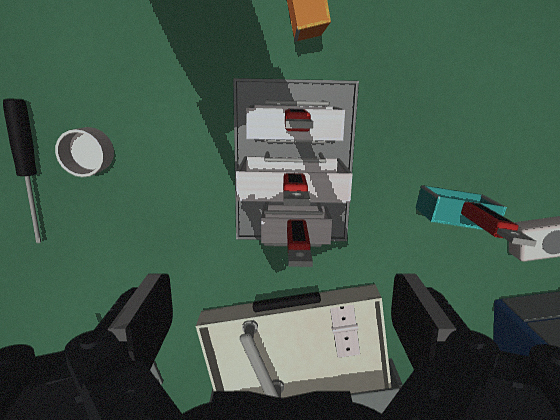

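View pics/w2.png

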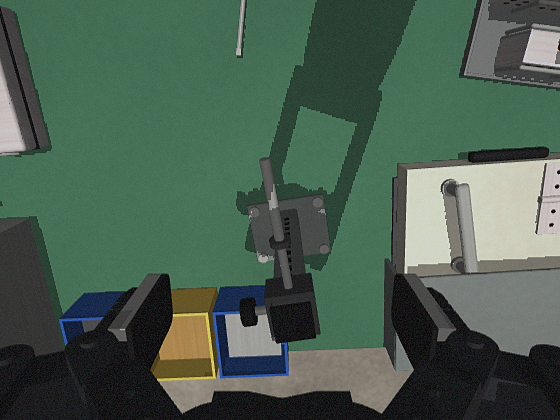

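The first picture shows the rack at columns 235–360, rows 80–240. The handles are at about (298,120) medium, (295,185) large and (298,235) small. The second shows the prong from its tip at (265,160) to its root near (290,285). Next I'll fit these numerically.

Run:
```python
from h import *
p,d,c=load('w1'); W=world(d,c); pi=p.astype(int)
roi=np.zeros(d.shape,bool); roi[70:275,225:370]=1
for nm,lo,hi in [('med',.080,.092),('large',.100,.112),('small',.060,.072)]:
    m=roi&(W[...,2]>lo)&(W[...,2]<hi)&(pi.min(-1)>60)
    w=W[m]; 
    if len(w)>20:
        q=cv2.minAreaRect(w[:,:2].astype(np.float32)); print(nm,len(w),w.mean(0).round(4),'rect',np.round(q[0],4),np.round(q[1],4),round(q[2],2))
m=roi&(W[...,2]>.13)
n,l,st,ce=cv2.connectedComponentsWithStats(m.astype(np.uint8))
for i in range(1,n):
    if st[i,4]<20: continue
    w=W[l==i]; print('handle',ce[i].round(),st[i],w.min(0).round(4),w.max(0).round(4))
    for zr in [(w[:,2].max()-.006,1)]:
        s=w[(w[:,2]>zr[0])]; q=cv2.minAreaRect(s[:,:2].astype(np.float32)); print('  tabtop',len(s),s.mean(0).round(4),np.round(q[0],4),np.round(q[1],4),round(q[2],1))
    red=(pi[...,0]>80)&(pi[...,1]<60)&(l==i)
    w2=W[red]; 
    if len(w2): 
        zt={0.186:1}
        q=cv2.minAreaRect(w2[:,:2].astype(np.float32)); print('  red',len(w2),w2.min(0).round(4),w2.max(0).round(4))
# tray rect
m=roi.copy(); tr=(W[...,2]<.02)&(W[...,2]>-.005)&roi&(abs(pi[...,0]-pi[...,1])<18)
cm=cv2.morphologyEx(tr.astype(np.uint8),cv2.MORPH_OPEN,np.ones((3,3)))
w=W[cm>0]; q=cv2.minAreaRect(w[:,:2].astype(np.float32)); print('tray',np.round(q[0],4),np.round(q[1],4),q[2])
p,d,c=load('w2'); W=world(d,c)
m=np.zeros(d.shape,bool); m[150:350,235:325]=1; m&=(W[...,2]>.21)
w=W[m]; print('stand pts',len(w),w.min(0).round(4),w.max(0).round(4))
for x0 in np.arange(.585,.75,.006):
    s=w[(w[:,0]>=x0)&(w[:,0]<x0+.006)]
    if len(s): print(round(x0,3),len(s),'y',np.round([s[:,1].min(),s[:,1].mean(),s[:,1].max()],4),'z',np.round([s[:,2].min(),np.median(s[:,2]),s[:,2].max()],4))
```

```text
med 2451 [0.3839 0.2409 0.0868] rect [0.3996 0.2384] [0.1268 0.0682] 80.39
large 2745 [0.4492 0.2296 0.1068] rect [0.4466 0.2286] [0.1136 0.1217] 28.94
small 2127 [0.4832 0.2289 0.0647] rect [0.4497 0.2311] [0.1274 0.1843] 80.37
handle [298. 120.] [285 110  28  22 536] [0.3449 0.2305 0.1303] [0.3857 0.2556 0.5211]
  tabtop 1 [0.3449 0.2321 0.5211] [0.3449 0.2321] [0. 0.] 0.0
  red 174 [0.3663 0.2305 0.1521] [0.3843 0.2556 0.1583]
handle [295. 191.] [283 176  27  29 696] [0.3449 0.2188 0.1302] [0.4464 0.244  0.5211]
  tabtop 6 [0.3449 0.2321 0.5211] [0.3449 0.2321] [0. 0.] 0.0
  red 165 [0.4324 0.221  0.1365] [0.4415 0.2436 0.1672]
handle [299. 252.] [287 237  26  31 691] [0.3449 0.214  0.1302] [0.5156 0.239  0.5211]
  tabtop 4 [0.3449 0.2321 0.5211] [0.3449 0.2321] [0. 0.] 0.0
  red 120 [0.3449 0.2164 0.1351] [0.5099 0.2389 0.5211]
tray [0.4458 0.2333] [0.1634 0.2288] 81.2614974975586
stand pts 5181 [ 0.5442 -0.1387  0.2198] [ 0.7444 -0.0716  0.5218]
0.585 34 y [-0.1125 -0.1087 -0.1054] z [0.2518 0.2556 0.2601]
0.591 95 y [-0.1126 -0.1083 -0.1044] z [0.2543 0.258  0.26  ]
0.597 86 y 
[... 847 characters left out ...]
459 0.248 ]
0.681 52 y [-0.1015 -0.0981 -0.0949] z [0.2419 0.2452 0.2477]
0.687 54 y [-0.101  -0.0975 -0.0943] z [0.2411 0.2445 0.2468]
0.693 65 y [-0.1004 -0.0937 -0.0763] z [0.2282 0.2433 0.2534]
0.699 1064 y [-0.1165 -0.0951 -0.0759] z [0.2198 0.2436 0.2637]
0.705 570 y [-0.1164 -0.0961 -0.0751] z [0.2484 0.2608 0.2647]
0.711 469 y [-0.1383 -0.1047 -0.0744] z [0.2302 0.2623 0.2645]
0.717 530 y [-0.1387 -0.1068 -0.0737] z [0.2281 0.2617 0.2643]
0.723 457 y [-0.138  -0.104  -0.0729] z [0.2278 0.2621 0.2645]
0.729 387 y [-0.1367 -0.0987 -0.0723] z [0.2322 0.2625 0.2647]
0.735 165 y [-0.1356 -0.0962 -0.0716] z [0.2372 0.2625 0.2645]
0.741 9 y [-0.1126 -0.111  -0.1101] z [0.2508 0.253  0.2544]
```

```bash
cat >> h.py <<'E'
PSI=0.113; T8=np.radians(8)
ROOT=np.array([.6505,-.1013,.247])
def P(s,y=0,n=0,root=None):
    "s along prong (neg = before root), y sideways, n normal (up) to prong -> world"
    Rz=Ro.from_euler('z',PSI)*Ro.from_euler('y',T8)
    return (ROOT if root is None else root)+Rz.apply([s,y,n])
def inv(X):
    Rz=Ro.from_euler('z',PSI)*Ro.from_euler('y',T8)
    return Rz.inv().apply(np.asarray(X)-ROOT)
E
python3 - <<'E'
from h import *
t0=status.current_clock()
jaws.move_gripper(0.0); print('t',status.current_clock()-t0,status.current_grip_width())
o=down(PSI,T8)
r.move_to(P(-50,0,0)*0+P(-.050,0,.022+.004+.015),o)
g=r.move_l(P(-.050,0,.022-.004),v=.02,guard=2); q=status.current_position(); f=status.current_contact_force()
print(g,inv(q).round(4),'tip n',inv(q)[2]-.022,f.round(2) if hasattr(f,'round') else f)
r.move_l(P(-.050,0,.040),v=.1)
for sg in (1,-1):
    r.move_l(P(-.050,sg*.035,.036),v=.15)
    r.move_l(P(-.050,sg*.030,.012),v=.1)
    g=r.move_l(P(-.050,sg*.008,.012),v=.02,guard=2); q=status.current_position(); print(sg,g,inv(q).round(4),np.round(status.current_contact_force(),2))
    r.move_l(P(-.050,sg*.032,.012),v=.15)
    r.move_l(P(-.050,sg*.032,.040),v=.15)
print('t',status.current_clock())
E
```

```text
t 0.7666999999999997 -0.00010599340720334902
True [-0.0501  0.      0.0249] tip n 0.00291845250281543 [0.51 0.6  2.93]
1 True [-0.05    0.0155  0.0116] [0.78 1.5  2.95]
-1 True [-0.05   -0.0181  0.0119] [ 0.37 -1.5   3.65]
t 9.85
```

Run:
```python
from h import *
p,d,c=load('w1'); W=world(d,c); B=W[200,185]; print(B.round(3))
print('f free',np.round(status.current_contact_force(),2))
r.move_l(P(-.018,.032,.036),v=.15)
r.move_l(P(-.018,.026,.012),v=.1)
g=r.move_l(P(-.018,.008,.012),v=.02,guard=2); q=status.current_position(); print(g,inv(q).round(4),np.round(status.current_contact_force(),2))
r.move_l(P(-.018,.032,.012),v=.15)
r.move_l(P(-.018,.032,.045),v=.15)
print('t',status.current_clock())
r.move_to([B[0],B[1],.045],down(-.15))
g=r.move_l([B[0],B[1],.015],v=.02,guard=2); print(g,np.round(status.current_position(),4),np.round(status.current_contact_force(),2))
r.move_l([B[0],B[1],.12],v=.3)
print('t',status.current_clock())
```

```text
[0.473 0.073 0.   ]
f free [-0.15 -0.93  0.14]
True [-0.018   0.0154  0.0118] [0.69 1.75 2.79]
t 12.1
True [0.4734 0.0734 0.022 ] [-0.53  0.15  6.5 ]
t 14.8917
```

Run:
```python
from h import *
p,d,c=load('w1'); W=world(d,c); pi=p.astype(int)
roi=np.zeros(d.shape,bool); roi[70:275,225:370]=1
for nm,H,ht,tt in [('med',.086,.155,.181),('large',.106,.162,.188),('small',.066,.148,.174)]:
    m=(roi&(abs(W[...,2]-H)<.006)&(pi.min(-1)>50)).astype(np.uint8)
    m=cv2.morphologyEx(m,cv2.MORPH_OPEN,np.ones((3,3)))
    n,l,st,ce=cv2.connectedComponentsWithStats(m); i=1+np.argmax(st[1:,4]); w=W[l==i]
    q=cv2.minAreaRect(w[:,:2].astype(np.float32)); print(nm,st[i],'rect',np.round(q[0],4),np.round(q[1],4),round(q[2],2),'z',np.median(w[:,2]).round(4))
    # handle cluster by xy vicinity
    cx,cy=q[0]
    hm=roi&(abs(W[...,0]-cx)<.03)&(abs(W[...,1]-cy)<.03)&(W[...,2]>H+.03)&(W[...,2]<.2)
    w=W[hm]; 
    for a,b,k in [(ht-.004,ht+.005,'handletop'),(tt-.004,tt+.006,'tabtop')]:
        s=w[(w[:,2]>a)&(w[:,2]<b)]
        if len(s)>5:
            q=cv2.minAreaRect(s[:,:2].astype(np.float32)); print('  ',k,len(s),np.round(q[0],4),np.round(q[1],4),round(q[2],1),np.median(s[:,2]).round(4), s.min(0).round(4),s.max(0).round(4))
```

```text
med [ 246  107   99   33 2434] rect [0.3832 0.2418] [0.11   0.0344] 80.28 z 0.0868
   handletop 246 [0.3755 0.2431] [0.0238 0.0178] 80.8 0.1555 [0.3655 0.2305 0.1516] [0.3857 0.2556 0.1583]
   tabtop 194 [0.3754 0.2432] [0.0228 0.0062] 80.3 0.1856 [0.3705 0.2316 0.1771] [0.3802 0.2546 0.187 ]
large [ 236  171   48   31 1407] rect [0.4438 0.1926] [0.0537 0.0344] 79.86 z 0.1068
   handletop 14 [0.4395 0.2208] [0.0013 0.0129] 77.2 0.1614 [0.4331 0.2188 0.1594] [0.4456 0.2226 0.1667]
   tabtop 24 [0.4403 0.2212] [0.0019 0.0056] 80.6 0.1929 [0.4374 0.2199 0.1847] [0.4432 0.2226 0.194 ]
small [261 217  27  29 703] rect [0.5165 0.1967] [0.0331 0.0407] 80.51 z 0.0668
   handletop 89 [0.504  0.2209] [0.0107 0.0079] 82.0 0.1482 [0.5    0.2151 0.1454] [0.5084 0.2266 0.1529]
   tabtop 120 [0.5092 0.2209] [0.0131 0.0071] 77.3 0.1781 [0.5053 0.214  0.1702] [0.5136 0.2267 0.18  ]
```

Run:
```python
from h import *
p,d,c=load('w1'); W=world(d,c)
for nm,(x,y) in dict(med=(.3755,.2431),large=(.4410,.2325),small=(.509,.2265)).items():
    m=(abs(W[...,0]-x)<.016)&(abs(W[...,1]-y)<.015)&(W[...,2]>.13)&(W[...,2]<.25)
    z=W[m][:,2]; h,e=np.histogram(z,np.arange(.13,.21,.003)); print(nm,[(round(a,3),int(b)) for a,b in zip(e,h) if b])
    s=W[m&(W[...,2]>.168)] if nm!='x' else 0
    q=cv2.minAreaRect(s[:,:2].astype(np.float32)); print(len(s),np.round(q[0],4),np.round(q[1],4),q[2])
    yx=np.argwhere(m); print(yx.min(0),yx.max(0))
p=cv2.resize(p[90:280,270:330],None,fx=4,fy=3.1,interpolation=cv2.INTER_CUBIC); cv2.imwrite('pics/z3.png',p[:,:,::-1])
```

```text
med [(np.float64(0.13), 7), (np.float64(0.133), 8), (np.float64(0.139), 3), (np.float64(0.145), 12), (np.float64(0.148), 8), (np.float64(0.151), 26), (np.float64(0.154), 205), (np.float64(0.157), 15), (np.float64(0.16), 5), (np.float64(0.163), 15), (np.float64(0.166), 8), (np.float64(0.169), 2), (np.float64(0.172), 6), (np.float64(0.175), 14), (np.float64(0.178), 8), (np.float64(0.181), 1), (np.float64(0.184), 181), (np.float64(0.187), 11)]
225 [0.3752 0.2429] [0.0234 0.0062] 79.78753662109375
[110 285] [131 312]
large [(np.float64(0.13), 12), (np.float64(0.133), 16), (np.float64(0.136), 18), (np.float64(0.139), 14), (np.float64(0.142), 15), (np.float64(0.145), 21), (np.float64(0.148), 12), (np.float64(0.151), 24), (np.float64(0.154), 16), (np.float64(0.157), 23), (np.float64(0.16), 130), (np.float64(0.163), 38), (np.float64(0.166), 20), (np.float64(0.169), 32), (np.float64(0.172), 28), (np.float64(0.175), 15), (np.float64(0.178), 12), (np.float64(0.181), 19), (np.float64(0.184), 22), (np.float64(0.187), 22), (np.float64(0.19), 119), (np.float64(0.193), 62)]
332 [0.4419 0.2318] [0.0232 0.006 ] 81.15686798095703
[176 283] [204 309]
small [(np.float64(0.13), 19), (np.float64(0.133), 24), (np.float64(0.136), 21), (np.float64(0.139), 24), (np.float64(0.142), 22), (np.float64(0.145), 75), (np.float64(0.148), 96), (np.float64(0.151), 20), (np.float64(0.154), 31), (np.float64(0.157), 42), (np.float64(0.16), 24), (np.float64(0.163), 17), (np.float64(0.166), 28), (np.float64(0.169), 31), (np.float64(0.172), 35), (np.float64(0.175), 53), (np.float64(0.178), 125)]
255 [0.5101 0.2263] [0.024  0.0075] 80.88334655761719
[237 288] [266 312]
```

View pics/z3.png

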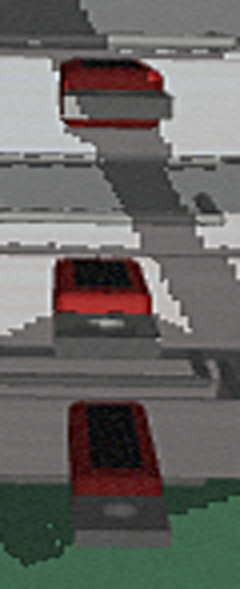

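Run:
```python
from h import *
p,d,c=load('w1'); W=world(d,c)
for u,v0,v1 in [(291,232,268),(297,232,268),(299,232,268),(308,232,268),(286,182,206),(297,182,206),(306,182,206)]:
    print(u,[(v,p[v,u].tolist()[0],(W[v,u,[0,2]]*1000).round().astype(int).tolist()) for v in range(v0,v1,1)])
```

```text
291 [(232, 66, [500, 117]), (233, 65, [500, 121]), (234, 63, [500, 123]), (235, 71, [500, 125]), (236, 64, [500, 129]), (237, 64, [500, 131]), (238, 58, [500, 134]), (239, 67, [500, 138]), (240, 58, [501, 139]), (241, 56, [500, 142]), (242, 53, [500, 146]), (243, 72, [500, 148]), (244, 85, [501, 150]), (245, 89, [503, 147]), (246, 96, [503, 149]), (247, 97, [505, 148]), (248, 101, [506, 149]), (249, 82, [507, 148]), (250, 52, [505, 155]), (251, 55, [506, 156]), (252, 56, [506, 159]), (253, 54, [506, 161]), (254, 53, [506, 163]), (255, 55, [506, 166]), (256, 52, [506, 169]), (257, 50, [506, 171]), (258, 49, [506, 174]), (259, 56, [507, 174]), (260, 50, [506, 179]), (261, 83, [507, 178]), (262, 89, [508, 179]), (263, 84, [509, 179]), (264, 83, [510, 179]), (265, 88, [512, 177]), (266, 72, [599, 1]), (267, 65, [600, 2])]
297 [(232, 21, [501, 116]), (233, 15, [501, 120]), (234, 21, [501, 122]), (235, 13, [501, 126]), (236, 8, [501, 129]), (237, 16, [501, 131]), (238, 17, [500, 137]), (239, 15, [501, 138]), (240, 25, [501, 140]), (241, 54, [501, 143]), (242, 56, [501, 146]), (243, 67, [50
[... 3206 characters left out ...]
]), (200, 90, [441, 193]), (201, 88, [442, 193]), (202, 87, [443, 193]), (203, 88, [444, 193]), (204, 84, [445, 193]), (205, 79, [502, 8])]
306 [(182, 67, [436, 150]), (183, 44, [436, 154]), (184, 48, [436, 160]), (185, 113, [436, 162]), (186, 136, [437, 162]), (187, 140, [438, 163]), (188, 144, [439, 164]), (189, 141, [440, 163]), (190, 144, [441, 161]), (191, 82, [441, 166]), (192, 56, [441, 170]), (193, 62, [441, 173]), (194, 65, [441, 176]), (195, 65, [441, 181]), (196, 65, [441, 185]), (197, 63, [441, 188]), (198, 50, [441, 191]), (199, 85, [441, 194]), (200, 92, [442, 194]), (201, 88, [443, 193]), (202, 88, [444, 192]), (203, 85, [445, 192]), (204, 84, [446, 193]), (205, 81, [504, 9])]
```

The heights agree with the spec. The measured hole centres (about 163 mm for the small, 177 mm for the large) match to within 1 mm, and touching the bench confirmed the fingertip offset. The touches put the prong 1.3 mm to the right of the camera estimate and 1.1 mm lower. Now I'll pick the large strainer and bring it in front of the prong.

```bash
cat >> h.py <<'E'
ROOT=P(0,-.0013,-.0011)
RY=np.radians(-9.7)
xr=np.array([np.cos(RY),np.sin(RY),0]); yr=np.array([-np.sin(RY),np.cos(RY),0])
DX=-.003; DN=-.021   # TCP relative to eye
EYE=dict(large=np.array([.4419,.2318,.176]),medium=np.array([.3753,.2430,.169]),small=np.array([.5095,.2268,.162]))
def E(s,y=0,n=0): return P(s+DX,y,n+DN)
def eye(): 
    q=inv(status.current_position()); return q-np.array([DX,0,DN])
def pick(k,lift=.13):
    e=EYE[k]; t=e+DX*xr+[0,0,DN]; o=down(RY)
    r.move_to(t+[0,0,.075],o)
    r.move_l(t,v=.15,guard=8) and print('GUARD on descent',status.current_position()-t)
    jaws.move_gripper(.0); print('width',status.current_grip_width(),np.round(status.current_contact_force(),2))
    r.move_l(t+[0,0,lift],v=.25)
    print('t',status.current_clock(),status.current_grip_width())
E
python3 - <<'E'
from h import *
jaws.move_gripper(.06)
pick('large')
print(np.round(status.current_contact_force(),2))
r.move_l(np.array(status.current_position())-.15*yr,v=.35)
r.move_to(E(-.092),down(PSI,T8))
print('t',status.current_clock(),status.current_grip_width(),eye().round(4),np.round(status.current_contact_force(),2),np.round(status.current_wrist_torque(),3))
shot('wrist','w3'); shot('side','s3')
p=load('s3')[0]; cv2.imwrite('pics/z4.png',cv2.resize(p[120:260,220:380],None,fx=4,fy=4,interpolation=cv2.INTER_CUBIC)[:,:,::-1])
E
```

```text
width 0.02335783200892253 [-0.87 -2.62  4.73]
t 18.0333 0.023125988439046133
[ 0.61 -1.01 -3.04]
t 19.5917 0.022935367099853804 [-0.0919  0.0017 -0.0002] [-0.14  0.47 -3.46] [ 0.043 -0.084 -0.055]
```

View pics/z4.png

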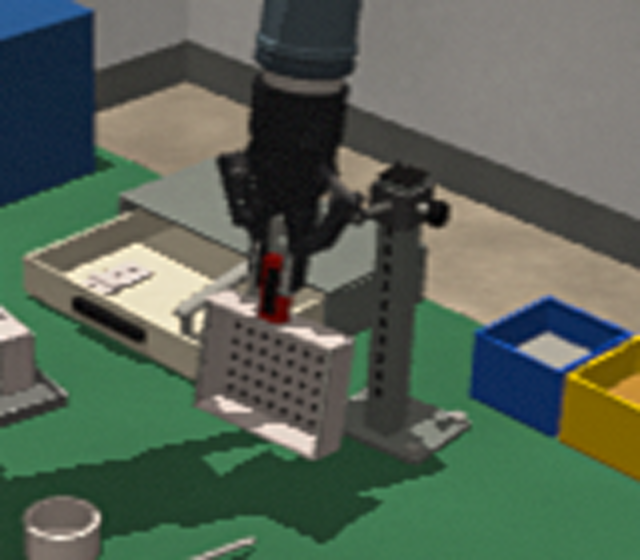

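View pics/w3.png

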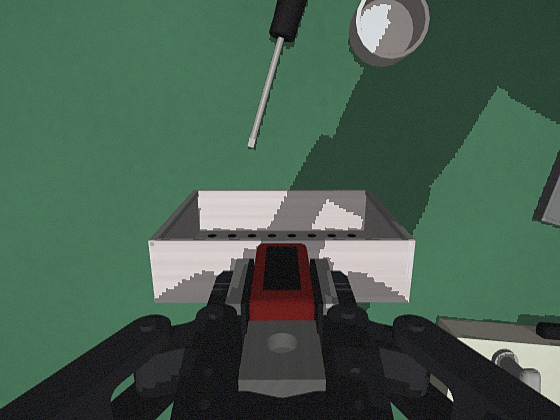

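The large strainer is held square, open front toward the robot, with the hook right behind the tab. In the wrist picture the hole is at (282,342). I'll check that the arm has settled, then thread it under guard.

Run:
```python
from h import *
print(eye().round(4)); r.dwell(.15); print(eye().round(4))
r.move_l(E(-.080),v=.08); print(eye().round(4))
g=r.move_l(E(-.056),v=.03,guard=2.5); print(g,eye().round(4),np.round(status.current_contact_force(),2),'t',status.current_clock())
```

```text
[-0.0921  0.0019  0.0007]
[-0.0921  0.0013  0.001 ]
[-0.0797  0.0002  0.    ]
False [-0.0558 -0.      0.0001] [ 0.46  0.05 -2.1 ] t 21.0917
```

Run:
```python
from h import *
g=r.move_l(E(-.012),v=.06,guard=5); print(g,eye().round(4),np.round(status.current_contact_force(),2))
if not g:
    g=r.move_l(E(.004),v=.02,guard=5); print(g,eye().round(4),np.round(status.current_contact_force(),2))
print('t',status.current_clock())
shot('side','s4'); p=load('s4')[0]; cv2.imwrite('pics/z5.png',cv2.resize(p[120:260,220:380],None,fx=4,fy=4,interpolation=cv2.INTER_CUBIC)[:,:,::-1])
```

```text
False [-0.0116  0.      0.    ] [ 0.07 -0.29 -2.23]
True [ 0.002  -0.     -0.0001] [-0.39 -0.82  5.31]
t 22.6583
```

View pics/z5.png

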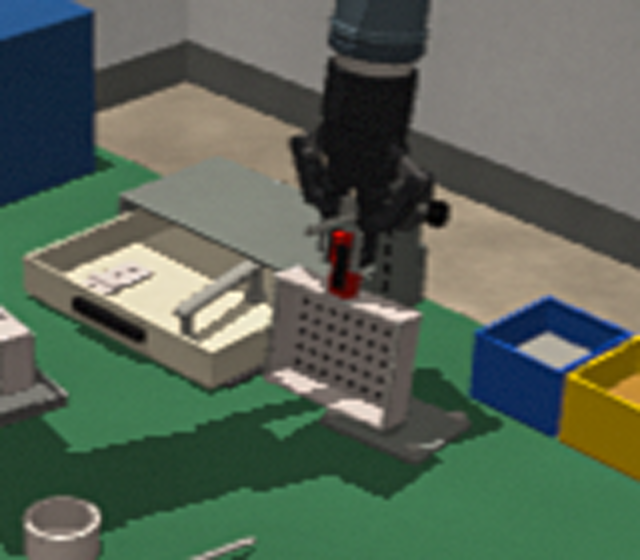

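Run:
```python
from h import *
print(eye().round(4),np.round(status.current_contact_force(),2),np.round(status.current_wrist_torque(),3))
r.dwell(.1)
print(eye().round(4),np.round(status.current_contact_force(),2),np.round(status.current_wrist_torque(),3))
c=cams.calibration('wrist'); p,d,_=shot('wrist','w5')
```

```text
[ 0.002  -0.     -0.0001] [-0.42 -0.37  6.01] [0.027 0.036 0.024]
[ 0.002  -0.     -0.0001] [ 0.69 -0.68  6.57] [ 0.01  -0.043  0.018]
```

View pics/w5.png

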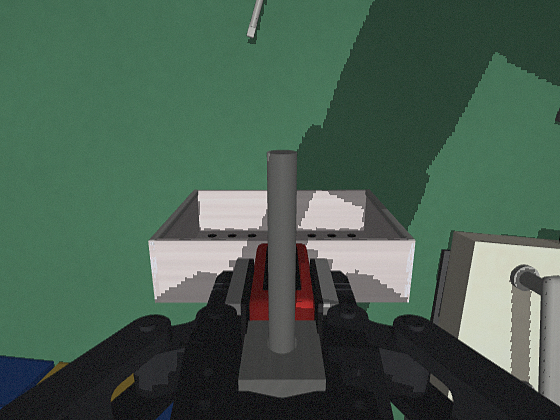

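Run:
```python
from h import *
p,d,c=load('w5'); W=world(d,c)
for v in list(range(150,172,4))+list(range(180,350,20)): 
    q=inv(W[v,282]); print('prong',v,(q*1000).round(1))
for v in range(336,395,4):
    print('tab',v,[(inv(W[v,u])*1000).round(1).tolist() for u in (250,315)])
```

```text
prong 150 [-61.1   0.5  -1.9]
prong 154 [-61.1   0.5   4.4]
prong 158 [-60.1   0.5   4.6]
prong 162 [-58.9   0.5   4. ]
prong 166 [-57.9   0.5   4.1]
prong 170 [-57.    0.5   4.6]
prong 180 [-54.5   0.5   5.3]
prong 200 [-49.1   0.5   5.1]
prong 220 [-43.1   0.5   4. ]
prong 240 [-37.7   0.5   4.8]
prong 260 [-31.3   0.5   4. ]
prong 280 [-25.5   0.5   4.6]
prong 300 [-19.3   0.5   5. ]
prong 320 [-12.8   0.5   5.3]
prong 340 [-6.8  0.5  6.3]
tab 336 [[-1.3, -9.7, -3.2], [-1.2, 11.2, -3.3]]
tab 340 [[-1.3, -9.5, -1.1], [-0.6, 11.1, -2.0]]
tab 344 [[-1.5, -9.4, 1.1], [-0.6, 10.9, -0.0]]
tab 348 [[-0.4, -9.3, 1.6], [-1.1, 10.7, 2.5]]
tab 352 [[-1.1, -9.1, 4.3], [-0.7, 10.6, 3.8]]
tab 356 [[-1.3, -8.9, 6.4], [-1.1, 10.4, 6.2]]
tab 360 [[-1.5, -8.8, 8.4], [-1.7, 10.1, 8.7]]
tab 364 [[-0.6, -8.8, 9.0], [-0.5, 10.1, 8.9]]
tab 368 [[-1.7, -8.5, 11.9], [-0.8, 10.0, 10.8]]
tab 372 [[-1.3, -8.4, 13.0], [-1.0, 9.8, 12.7]]
tab 376 [[-0.5, -8.4, 13.6], [-0.9, 9.7, 14.1]]
tab 380 [[0.1, -8.3, 14.5], [-1.3, 9.5, 16.1]]
tab 384 [[-0.0, -8.2, 16.2], [0.2, 9.6, 16.0]]
tab 388 [[1.7, -8.3, 15.8], [1.5, 9.6, 15.9]]
tab 392 [[-11.6, -6.7, 31.3], [-10.8, 8.0, 30.5]]
```

The prong is through the hole. The tip-to-tab distance is 60.4 mm against 60 nominal at home, so the large is against the washer and my root estimate was about 5 mm short. I'll correct that, release and check how it hangs.

```bash
cat >> h.py <<'E'
ROOT=P(.0048)
E
python3 - <<'E'
from h import *
jaws.move_gripper(.05); print(np.round(status.current_contact_force(),2))
r.move_l(P(inv(status.current_position())[0],0,.045),v=.2)
shot('wrist','w6'); print('t',status.current_clock())
p,d,c=load('w6'); W=world(d,c)
for v in range(300,395,8):
    print('tab',v,[(inv(W[v,u])*1000).round(1).tolist() for u in (262,282,305)])
E
```

```text
[ 0.74 -0.25  0.71]
t 23.7667
tab 300 [[64.1, -13.6, -76.3], [15.3, 0.7, 5.1], [149.6, 28.0, -219.0]]
tab 308 [[61.8, -12.9, -62.1], [19.5, 0.7, 5.4], [159.1, 28.1, -217.2]]
tab 316 [[59.8, -12.2, -49.4], [24.9, 0.7, 4.0], [172.6, 28.6, -221.6]]
tab 324 [[57.9, -11.6, -37.6], [30.3, 0.7, 2.8], [182.8, 28.7, -220.6]]
tab 332 [[49.6, -10.6, -17.7], [33.4, 0.7, 5.0], [49.3, 13.9, -17.3]]
tab 340 [[48.1, -10.1, -8.5], [39.4, 0.8, 3.3], [48.6, 13.4, -9.1]]
tab 348 [[47.1, -9.7, -0.5], [43.7, 0.8, 3.9], [47.0, 12.8, -0.3]]
tab 356 [[45.5, -9.3, 7.7], [46.8, 0.8, 6.1], [45.8, 12.3, 7.4]]
tab 364 [[45.1, -9.0, 14.0], [45.2, 0.7, 14.0], [45.1, 11.9, 14.0]]
tab 372 [[48.8, -9.0, 15.2], [48.8, 0.7, 15.2], [49.4, 12.0, 14.4]]
tab 380 [[50.2, -8.8, 18.9], [49.6, 0.7, 19.6], [50.6, 11.7, 18.5]]
tab 388 [[49.8, -8.5, 24.4], [48.5, 0.7, 25.8], [49.2, 11.3, 25.1]]
```

View pics/w6.png

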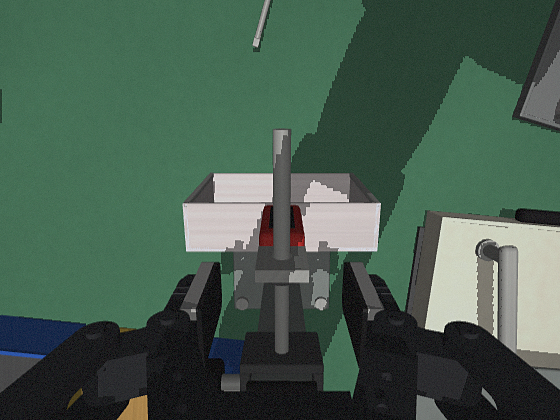

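Run:
```python
from h import *
p,d,c=load('w6'); W=world(d,c)
for v in [128,132,136]: print('tip',v,(inv(W[v,282])*1000).round(1))
for v in range(250,288,3):
    print('tab',v,[(inv(W[v,u])*1000).round(1).tolist() for u in (264,300)])
```

```text
tip 128 [-65.9   0.7  -2.9]
tip 132 [-64.9   0.6   3.9]
tip 136 [-63.3   0.6   4.5]
tab 250 [[-5.6, -8.3, -7.2], [-6.0, 9.7, -6.4]]
tab 253 [[-6.1, -8.0, -2.4], [-5.8, 9.5, -3.1]]
tab 256 [[-6.2, -7.9, 1.3], [-6.1, 9.3, 1.0]]
tab 259 [[-6.4, -7.7, 5.1], [-6.1, 9.2, 4.4]]
tab 262 [[-5.7, -7.7, 6.8], [-5.9, 9.0, 7.2]]
tab 265 [[-6.3, -7.5, 11.1], [-5.7, 8.9, 10.0]]
tab 268 [[-6.5, -7.3, 14.6], [-6.5, 8.7, 14.6]]
tab 271 [[-5.5, -7.3, 15.6], [-5.1, 8.7, 14.7]]
tab 274 [[-4.1, -7.3, 15.7], [-4.1, 8.6, 15.7]]
tab 277 [[-2.8, -7.3, 16.0], [-2.6, 8.7, 15.7]]
tab 280 [[-1.7, -7.3, 16.6], [-1.4, 8.7, 16.2]]
tab 283 [[68.9, -13.7, -110.5], [128.4, 21.9, -220.2]]
tab 286 [[68.7, -13.4, -105.3], [132.7, 22.0, -221.0]]
```

The large hangs home: tab front at −6 mm and sideways offset within 1 mm. Now the medium.

```bash
cat >> h.py <<'E'
def carry():
    r.move_l(np.array(status.current_position())-.15*yr,v=.35)
    r.move_to(E(-.096),down(PSI,T8)); r.dwell(.2)
    print('t',status.current_clock(),status.current_grip_width(),eye().round(4),np.round(status.current_contact_force(),2))
def thread():
    r.move_l(E(-.080),v=.08)
    g=r.move_l(E(-.054),v=.03,guard=2.5); print('thread stop' if g else 'threaded',eye().round(4),np.round(status.current_contact_force(),2),'t',status.current_clock())
    return not g
E
python3 - <<'E'
from h import *
r.move_l(np.array(status.current_position())+[-.02,0,.04],v=.25)
pick('medium'); carry()
if thread():
    shot('wrist','w7')
    g=r.move_l(E(-.028),v=.05,guard=4); print(g,eye().round(4),np.round(status.current_contact_force(),2))
    if not g:
        g=r.move_l(E(-.014),v=.02,guard=5); print(g,eye().round(4),np.round(status.current_contact_force(),2))
    shot('wrist','w8'); print('t',status.current_clock())
    p,d,c=load('w8'); W=world(d,c)
    for v in range(146,166,4): print('tip',v,(inv(W[v,282])*1000).round(1))
    for v in range(330,390,8): print('tab',v,[(inv(W[v,u])*1000).round(1).tolist() for u in (250,315)])
E
```

```text
width 0.023431804476577008 [-0.49 -0.86  5.28]
t 27.4 0.02285322241969261
t 29.325 0.02311915931938849 [-0.0962  0.0013  0.001 ] [-0.66 -0.08 -2.6 ]
threaded [-0.0538 -0.      0.0001] [ 1.12  0.73 -0.7 ] t 30.6917
False [-0.0274 -0.      0.0001] [ 0.82 -0.38  0.84]
True [-0.0198 -0.     -0.0001] [-0.79  0.17  5.65]
t 31.95
tip 146 [ -48.7    1.  -253.2]
tip 150 [ -45.1    1.  -252.3]
tip 154 [ -41.     1.  -254.3]
tip 158 [ -37.6    1.  -252. ]
tip 162 [ -34.    1. -251.]
tab 330 [[-24.5, -9.7, -4.4], [-23.4, 11.4, -5.8]]
tab 338 [[-23.8, -9.5, -1.1], [-23.3, 11.0, -1.8]]
tab 346 [[-23.7, -9.2, 2.6], [-24.0, 10.6, 3.0]]
tab 354 [[-23.9, -8.9, 6.5], [-24.2, 10.3, 6.9]]
tab 362 [[-23.0, -8.7, 8.9], [-23.3, 10.1, 9.3]]
tab 370 [[-23.3, -8.4, 12.5], [-24.1, 9.7, 13.5]]
tab 378 [[-23.4, -8.2, 15.7], [-23.9, 9.5, 16.3]]
tab 386 [[-21.4, -8.2, 16.5], [-20.3, 9.7, 15.3]]
```

View pics/w8.png

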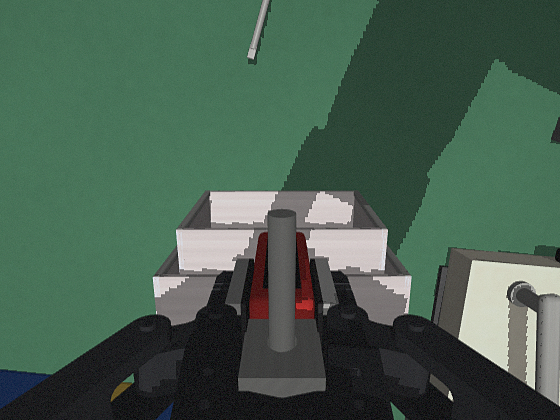

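The medium is nested inside the large, and its tab front at −23.7 mm puts the eye at −20.7 (home is −21). I'll release it, check, and fetch the small.

```bash
cat >> h.py <<'E'
def release(f):
    s=inv(status.current_position())[0]
    jaws.move_gripper(.05); r.move_l(P(s,0,.045),v=.2)
    shot('wrist',f); print('t',status.current_clock(),np.round(status.current_contact_force(),2))
    p,d,c=load(f); W=world(d,c); Q=np.array(inv(W.reshape(-1,3))).reshape(W.shape)
    m=(Q[...,2]>6)*0==0
    m=(Q[...,2]>.009)&(Q[...,2]<.02)&(abs(Q[...,1])<.014)&(abs(Q[...,1])>.006)&(Q[...,0]<.01)&(Q[...,0]>-.07)
    s=Q[m][:,0]; h,e=np.histogram(s,np.arange(-.07,.012,.002)); print([(round(a*1000),int(b)) for a,b in zip(e,h) if b>8])
E
python3 - <<'E'
from h import *
release('w9')
E
```

```text
t 32.8583 [-0.32  0.26  0.16]
[(-26, 34), (-24, 233), (-22, 115), (-20, 106), (-8, 219), (-6, 111), (-4, 96), (-2, 68)]
```

View pics/w9.png

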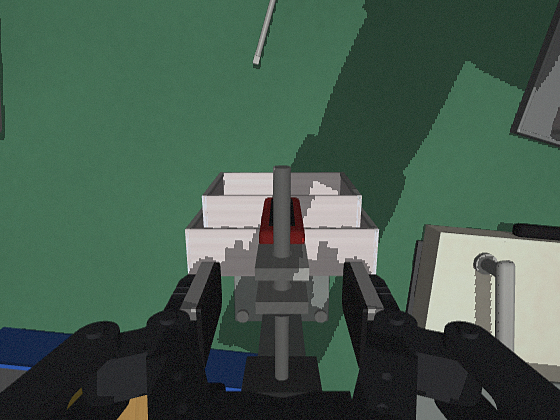

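Both tabs are home: large from −6 to 0 mm, medium from −24 to −18 mm. Now the small, carried 0.5 mm higher to ease the slight vertical load I saw on the last two.

```bash
cat >> h.py <<'E'
ROOT=P(0,0,.0004)
E
python3 - <<'E'
from h import *
r.move_l(np.array(status.current_position())+[-.02,0,.04],v=.25)
pick('small'); carry()
if thread():
    g=r.move_l(E(-.046),v=.04,guard=4); print(g,eye().round(4),np.round(status.current_contact_force(),2))
    if not g:
        g=r.move_l(E(-.032),v=.02,guard=5); print(g,eye().round(4),np.round(status.current_contact_force(),2))
shot('wrist','w10'); print('t',status.current_clock())
p,d,c=load('w10'); W=world(d,c)
for v in range(330,390,8): print('tab',v,[(inv(W[v,u])*1000).round(1).tolist() for u in (250,315)])
E
```

```text
width 0.02310334049189991 [-0.13 -0.78  3.83]
t 36.225 0.023083185667166706
t 37.8583 0.022737623238129084 [-0.096   0.0018  0.0008] [ 0.53 -0.32 -1.3 ]
threaded [-0.054  0.    -0.   ] [ 0.01 -0.59 -1.23] t 39.225
False [-0.0456 -0.     -0.    ] [ 0.44  0.15 -0.38]
True [-0.0385 -0.     -0.0002] [-0.59 -0.47  4.91]
t 40.1
tab 330 [[-41.8, -9.9, -6.3], [-41.7, 11.4, -6.5]]
tab 338 [[-41.4, -9.6, -2.7], [-41.7, 11.1, -2.3]]
tab 346 [[-42.3, -9.2, 2.4], [-42.2, 10.7, 2.3]]
tab 354 [[-41.8, -9.0, 5.4], [-41.5, 10.5, 5.1]]
tab 362 [[-41.0, -8.8, 7.9], [-42.0, 10.1, 9.1]]
tab 370 [[-41.8, -8.5, 12.2], [-42.0, 9.8, 12.4]]
tab 378 [[-41.2, -8.3, 14.6], [-41.6, 9.6, 15.1]]
tab 386 [[-39.7, -8.2, 16.0], [-38.5, 9.7, 14.7]]
```

View pics/w10.png

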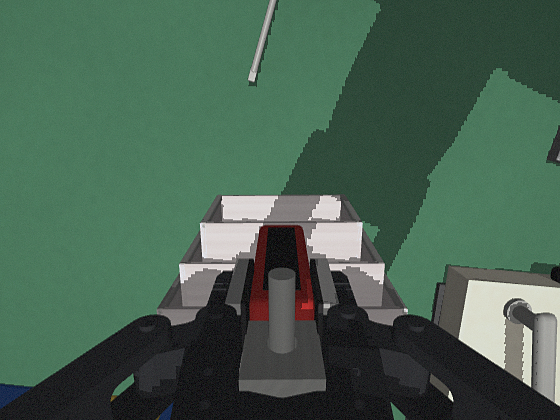

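The small is nested too, with its tab front at −41.8 mm, so the eye is at about −38.8 (home is −39). I'll release, back off and do a final check.

Run:
```python
from h import *
release('w11')
r.move_l(np.array(status.current_position())+[-.02,0,.07],v=.2); r.dwell(.5)
shot('side','s11'); shot('wrist','w12'); print('t',status.current_clock())
p,d,c=load('w12'); W=world(d,c); Q=inv(W.reshape(-1,3)).reshape(W.shape)
m=(Q[...,2]>.009)&(Q[...,2]<.02)&(abs(Q[...,1])<.014)&(abs(Q[...,1])>.006)&(Q[...,0]<.01)&(Q[...,0]>-.07)
h,e=np.histogram(Q[m][:,0],np.arange(-.07,.012,.002)); print([(round(a*1000),int(b)) for a,b in zip(e,h) if b>3])
p=load('s11')[0]; cv2.imwrite('pics/z11.png',cv2.resize(p[120:260,220:380],None,fx=4,fy=4,interpolation=cv2.INTER_CUBIC)[:,:,::-1])
```

```text
t 41.0083 [-0.33 -0.37 -1.18]
[(-42, 247), (-40, 112), (-38, 112), (-36, 37), (-26, 42), (-24, 235), (-22, 106), (-20, 81), (-18, 11), (-8, 213), (-6, 102), (-4, 88), (-2, 64)]
t 42.1167
[(-44, 10), (-42, 112), (-40, 54), (-38, 47), (-36, 9), (-26, 21), (-24, 112), (-22, 55), (-20, 50), (-18, 4), (-8, 109), (-6, 44), (-4, 51), (-2, 31)]
```

View pics/z11.png

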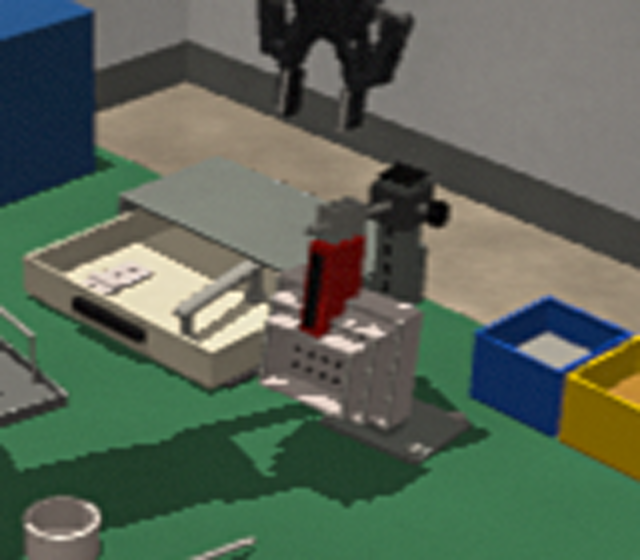

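View pics/w12.png

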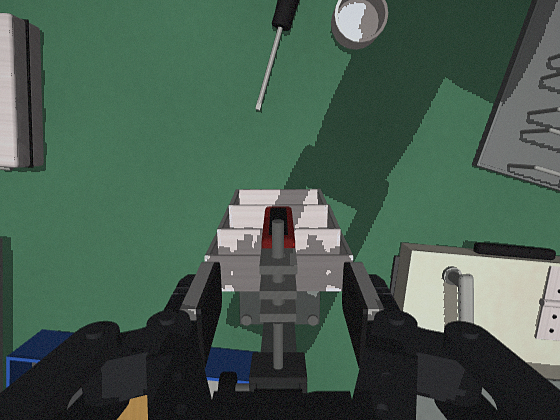

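The pictures show all three hanging nested, with tabs at about −6, −24 and −42 mm, still and the gripper clear. Handing in.

Run:
```python
from h import *
ticket.sign_off(); print(status.current_clock())
```

```text
the job is handed in; nothing more can be done
the job is handed in; nothing more can be done
```

All three strainers hang nested on the hook, large, medium then small from the washer out, with open fronts outward. I handed the job in just after 42 s of the 72 s allowed. The sign-off gives no verdict, so this rests on my own checks.

**Method:** I felt for the prong with the closed fingertips from above and from both sides, and touched the bench to confirm the fingertip offset. I then threaded each strainer leaned 8° in line with the prong and pushed it home with a 5 N force guard.

**Final position:** the last wrist depth readings put the tab fronts at about −6, −24 and −42 mm. That makes the eyes about −3, −21 and −39 mm before the root, which are the home positions. They are within about 1 mm sideways.

**Stillness and clearance:** the tab positions did not change between two looks 1 s apart, and the gripper was clear. I did not touch any bystander, and those visible in the last pictures look unmoved. I took no final picture from the top camera to check the rest.

**Disagreements:**
- **Prong position:** the camera estimate was off from touch by 1.3 mm sideways and 1.1 mm in height. Its root estimate was about 5 mm short, which I corrected when the large reached the washer.
- **Tab height:** the tabs measured about 4 mm taller than listed, but the hole heights matched.
- **Force direction:** when each strainer reached home, the force change showed mainly as upward (about 5–8 N) rather than along the prong. I did not explain this, but it stayed well below 30 N.

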